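Hold the microscope's binocular head seated for clamping

TASK

The microscope's binocular head has been cleaned: lift it off the foam pad, lower it gently into the round mount on top of the microscope with its eyepieces pointing straight forward over the stage, and press it down fully home with a steady push of about 10 N on top of its own weight. I will tighten the clamp screw while you hold it, so keep the push steady for at least two seconds and finish your program still holding it pressed; do not let go. Leave all the other things on the bench and pad where they are.

Things in the scene. Friction and masses are not known exactly. Their poses are not given: they have to be found in the camera images.
- head: Microscope's binocular head, loose, 0.6 kg (5 to 7 N), upright on its flange on the foam pad. Origin: centre of the flange's underside; z up, x forward along the eyepieces, y left. Round steel flange 40 mm across, rim bevelled, neck 37 mm, up to z 13. White housing above: flat sides at y -30 and 30, x -33 to 33, z 13 to 63 mm, flat plate on top to z 65. Centre of mass 12 mm ahead of the origin
- grasp (a point): Grasp point on the head's axis, 42 mm above its origin, between the two flat parallel sides of the white housing (60 mm apart, close the fingers along the head's y, from above). Axes as the head. The housing's flat top, 23 mm higher, may also be pressed on
- eyepieces (a point): Midpoint between the two eyepiece lenses, 148 mm ahead of and 98 mm above the head's origin; axes as the head. The black prism block (x 31 to 90 mm, 112 mm wide, up to z 80) carries two tubes 62 mm apart that rise forward at 30 degrees to x 156, z 113 mm from the head's origin
- mount (a point): Centre of the seat (floor) of the round mount on top of the microscope, 215 mm above the bench; z up, x forward over the stage (where the eyepieces must point), y left. Steel ring around it: wall 44 mm across up to 4 mm above the seat, then flaring to 54 mm across at the rim, 9 mm above the seat; 68 mm outside. Head home: its origin on this point. Seat and stand are rigid
- stand: Microscope without its head, immovable, white with black stage. Origin on the bench under the mount; x forward. Foot x -118 to 88 mm, 140 mm wide; limb x -114 to -62 mm, 58 mm wide; stage 140 mm wide, x -56 to 72, top 132 mm high. Nothing is higher than the mount's rim at 224 mm
- pad: Grey foam service pad, fixed, 220 mm (x) by 260 mm (y), 12 mm thick; origin under its centre on the bench. The head and two small spare parts stand on it
- eyepiece: Bystander: spare eyepiece, black, 35 mm across, 45 mm high, standing on the pad; origin under its centre
- dustcap: Bystander: black round dust cap, 50 mm across, 13 mm high, lying on the pad; origin under its centre
- hexkey: Bystander: L-shaped steel hex key, 91 by 28 mm, 6 mm thick, lying on the bench
- oil: Bystander: small amber oil bottle, 32 mm across, 62 mm high; origin under its centre
- strips: Bystander: white jar of test strips, 38 mm across, 105 mm high; origin under its centre
- slidebox: Bystander: cardboard box of slides, 82 by 60 by 32 mm; origin under its centre
- rack: Bystander: white tube rack, 70 by 200 mm, with capped tubes up to 106 mm high; origin under its centre

How it is judged (in metres and radians):
On the way, in this order (a step that is already met when the one before it is completed fails the run):
1. the head is lifted clear, carried by the gripper alone (height (world z) of head above 0.06 m and contact force between the fingers and head above 2 N and contact force between head and pad below 0.1 N and contact force between head and stand below 0.1 N), for 0.2 s.
2. the head is home in the mount, eyepieces forward, and pressed steadily in the band for two seconds (z of head in the frame of mount below 0.0025 m and horizontal distance between head and mount below 0.004 m and angle between head's own z axis and vertical below 0.06 rad and x of eyepieces in the frame of mount above 0.12 m and y of eyepieces in the frame of mount between -0.03 and 0.03 m and contact force between head and stand between 11 and 23 N and contact force between the fingers and head above 2 N), for 2 s.
At the end, for the whole second after the job is handed in: Still held by the gripper and at rest: head within 2.5 mm of the seat in height, 4 mm sideways, tilt under 3.4 degrees, eyepieces forward within 30 mm of the mount's fore-aft line, and total force of head on microscope (weight 5 to 7 N plus push) 11 to 23 N (all of step 2 and linear speed of head below 0.01 m/s and contact force between head and pad below 0.1 N); the arm keeps its last pose, push and grip.
It fails at once if the head is slammed or rammed onto the microscope (more than 50 N) (contact force between head and stand above 50 N).
It fails at once if the head is tipped over (angle between head's own z axis and vertical above 0.6 rad).
It fails at once if a bystander is disturbed (spare eyepiece, dust cap, hex key, oil bottle, strip jar, slide box or tube rack moved more than 25 mm) (distance of any of eyepiece, dustcap, hexkey, oil, strips, slidebox, rack from where it was at the start of the episode above 0.025 m).
It also fails if it takes over 56 s, if anything falls off the work surface, if the arm or the gripper's body presses on something with over 40 N, if the wrist force passes 120 N, or if a joint passes its speed limit or range.

ROBOT

A 6-joint arm with a two-finger parallel gripper is mounted at the origin on the work surface. World frame = base frame: x ahead of the robot, y to its left, z up, the work surface at z = 0. Lengths are in m, angles in degrees, forces in N, time in s.
With the tool pointing down it reaches from about 0.4 to 0.825 m from the base axis. Payload 7 kg.
Tool frame: the origin (TCP) lies on the centre line of the jaws, within the pads' length; the fingertips stand 19 mm ahead of it and the grasp point (between the pads) is the TCP (r.tips_ahead is the distance from the TCP to the fingertips, in m); z points along the fingers, y is the line along which they close (so a half turn about z gives the same grasp; the last joint's range is limited). The gripper opens to 88 mm and grips with 3 to 60 N. Pads are 19 mm wide; open, the fingers measure 130 mm over their backs; the gripper's body (78 mm by 193 mm) begins 47 mm behind the grasp point.
Start: joints at [-48.237, 20.546, 0.682, 0, -70.136, -16.507], TCP at [0.288, -0.61, 0.246] pointing down, gripper open.
Joint ranges: [-176.03, 176.03], [-82.01, 121.73], [-58.28, 71.71], [-173.87, 95.51], [-174.79, -0.11], [-173.66, 173.66]. Speed limits (degrees/s): [136.94, 136.94, 172.46, 180, 180, 180].

INTERFACE

Orientations are given as [roll, pitch, yaw] about the fixed x, y, z axes, in that order (R = Rz(yaw) Ry(pitch) Rx(roll)).
In Python, from plant import r, viewer, close_job gives the robot as it stands. The module is installed in compiled form; this text tells all that it offers.
- The arm moves only by the tool arm_command, never from a script. Its arguments are lists of equal length, an entry for each row: "travel": the shift along the world's x, y, z scaled (see below), a list of three; "delta_rot": the turn, a rotation vector about the world's x, y, z scaled (see below), a list of three. In form: {"travel": [[dx, dy, dz], ...], "delta_rot": [[rx, ry, rz], ...]}. A call has 1 to 20 rows; each row is the pose to reach, as a shift and turn from the pose commanded when the call began; what a row does not reach only later rows make up. The controller multiplies each number of a shift by 0.5 m and each number of a turn by 90 degrees. A row lasts 1/8 s, in which the tool goes at most 62.5 mm and 10.7 degrees, less where a joint would pass 70% of its speed; a pose out of reach is approached as far as the arm can. A call with a number of a shift or a turn outside -1 to 1 is refused whole. A call with a gripper value outside its range is refused whole. "grip" is the opening, from 0 (shut) to 1 (fully open), set as the call begins (left out, the last holds). The fingers move at their own pace and stop on an object; "newtons" is the grip in N (left out, the last holds). Time passes only in rows, so rows that repeat a pose let the fingers close. It gives the time, the measured TCP pose, the force, the opening and the grip force at its end, in the units of the state.
- r.get_state(): the state, without advancing time (a new reading comes with each control period).
- viewer.capture(name): name is "scene" or "top" or "wrist"; returns a dict with "img" (400x640x3 uint8, red, green, blue), "camera_matrix" (3x3 intrinsics, pixels), "R" (3x3) and "t" (3): a world point X has camera coordinates R X + t; the wrist camera has in their place "mount" (4x4, takes a point from camera to tool coordinates, whose origin is the TCP and whose axes are the flange's). Camera axes: x right, y down, z forward; pixel columns grow to the right and rows downward; lengths in m; the calibration is good to about 2 mm. A picture is of the moment at which its call begins: read the wrist's pose just before it. There is no depth.
- close_job(): hands the job in; it is judged then, once.
The state is a dict: "time_s": time; "joints": joint angles; "qd": joint speeds; "joint_torque": joint torques, N m; "tcp_pos": TCP position; "eef_rot": TCP orientation; "contact_force": force on the tool from outside, world axes, zero at the start; "moment": the same for the moment, N m; "gripper_width": finger opening in m; "gripper_force": force on a finger pad.
Only numpy, scipy, OpenCV 4.12 (cv2) and the standard library are available. Lean on these libraries where they do the work, as an engineer would, in place of code of your own. Each camera call takes 0.05 s, during which the arm holds its last target. There are 200 camera calls.

## Working session

There is one attempt and no reset: what is moved stays moved. The work goes in short steps, Python scripts to look and compute and a tool call to move; the robot and the scene stay as the last step left them, time stands still between calls to the robot, and variables do not carry over. Pictures are saved under pics/ and viewed, at most 10 in all, crops included, and the job is handed in when it is done.

Besides the shell and the picture viewer there is one more tool, called after ">>>" by a JSON object that holds its "fn" and its "kwargs". arm_command: Moves the arm, as the interface text tells. Shifts and turns lie within -1 to 1; 1 stands for 0.5 m of shift or 90 degrees of turn. Its arguments: {"type":"object","properties":{"travel":{"type":"array"},"delta_rot":{"type":"array"},"grip":{"type":"number"},"newtons":{"type":"number"}},"required":["travel","delta_rot"]}

```bash
mkdir -p pics; cat > h.py <<'E'
import numpy as np, cv2
from plant import r, viewer, close_job
def cap(n,f):
    d=viewer.capture(n); cv2.imwrite(f'pics/{f}.png',d['img'][:,:,::-1])
    np.savez(f'pics/{f}.npz',**{k:np.array(v) for k,v in d.items()}); return d
def ray(d,u,v):
    K=np.array(d['camera_matrix']);R=np.array(d['R']);t=np.array(d['t']).ravel()
    return -R.T@t, R.T@np.linalg.inv(K)@np.array([u,v,1.])
def plane(d,u,v,z):
    o,w=ray(d,u,v); return o+w*(z-o[2])/w[2]
def proj(d,X):
    p=np.array(d['camera_matrix'])@(np.array(d['R'])@np.array(X)+np.array(d['t']).ravel()); return p[:2]/p[2]
def tri(a,ua,b,ub):
    o1,w1=ray(a,*ua);o2,w2=ray(b,*ub);w1/=np.linalg.norm(w1);w2/=np.linalg.norm(w2)
    s=np.linalg.lstsq(np.c_[w1,-w2],o2-o1,rcond=None)[0]
    p,q=o1+w1*s[0],o2+w2*s[1]; return (p+q)/2,np.linalg.norm(p-q)
E
python3 - <<'E'
from h import *
for n in('scene','top','wrist'):
    d=cap(n,n+'0')
    if n!='wrist': print(n,-np.array(d['R']).T@np.array(d['t']).ravel())
    else: print(d['mount'])
s=r.get_state();print({k:s[k] for k in('time_s','tcp_pos','eef_rot','contact_force','moment','gripper_width')})
E
```

```text
scene [1.12404311 0.65985158 0.99523717]
top [0.38759432 0.08767112 1.53756904]
[[-1.78279536e-04 -9.68892943e-01 -2.47480168e-01  6.58351808e-02]
 [ 9.99999974e-01 -1.37158857e-04 -1.83397657e-04 -1.46323950e-04]
 [ 1.43748599e-04 -2.47480194e-01  9.68892942e-01 -1.39150013e-01]
 [ 0.00000000e+00  0.00000000e+00  0.00000000e+00  1.00000000e+00]]
{'time_s': 0.15, 'tcp_pos': array([ 0.28783938, -0.61019124,  0.24485962]), 'eef_rot': array([ 1.79929876e+02, -5.42941337e-03, -1.54749935e+02]), 'contact_force': array([-0.11988135,  0.92056866,  0.01440642]), 'moment': array([-0.03555113, -0.00841797, -0.09084741]), 'gripper_width': 0.08783702648171895}
```

View pics/top0.png

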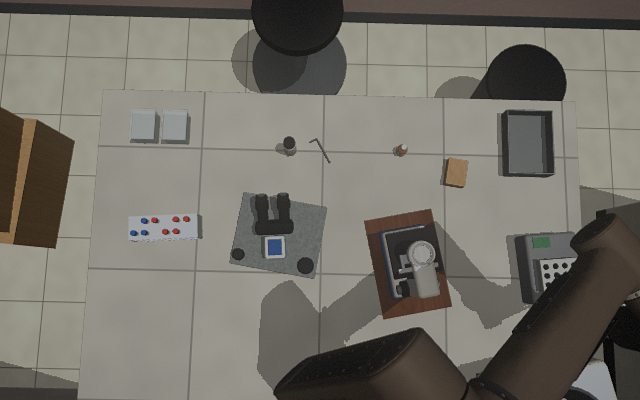

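View pics/scene0.png

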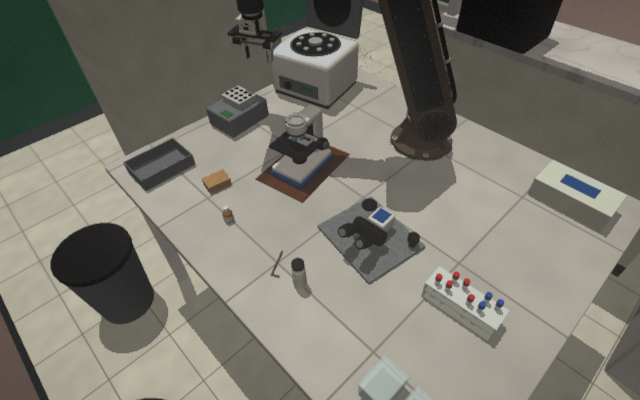

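The top view shows the head's blue-topped housing at about (275,247), with its tubes pointing up to about (272,203). The mount ring is at about (421,253). In the scene view, the head is at (380,217) and the ring at (297,123). I'll zoom in on both.

```bash
python3 - <<'E'
import cv2,numpy as np
t=cv2.imread('pics/top0.png');s=cv2.imread('pics/scene0.png')
f=lambda im,x,y:cv2.resize(im[y:y+75,x:x+100],None,fx=4,fy=4,interpolation=cv2.INTER_CUBIC)
a=np.vstack([np.hstack([f(t,230,185),f(t,370,215)]),np.hstack([f(s,330,180),f(s,255,95)])])
cv2.imwrite('pics/crop.png',a)
from h import *
for n in('top0','scene0'):
    d=np.load(f'pics/{n}.npz');im=d['img'].astype(int)
    m=((im[...,2]-im[...,0]>50)&(im[...,2]>90)).astype(np.uint8)
    k,l,st,c=cv2.connectedComponentsWithStats(m)
    for i in range(1,k):
        if st[i,4]>25: print(n,st[i],c[i],cv2.minAreaRect(np.argwhere(l==i)[:,::-1].astype(np.float32)))
E
```

```text
top0 [268 239  14  16 197] [274.06091371 246.98984772] ((274.5, 246.5), (13.0, 15.0), 0.0)
scene0 [561 175  39  23 336] [580.18154762 185.85714286] ((580.0878295898438, 185.81822204589844), (38.56845474243164, 8.912355422973633), 25.769329071044922)
scene0 [373 209  18  14 132] [381.39393939 215.13636364] ((381.5, 215.0), (10.606600761413574, 13.435027122497559), 45.0)
scene0 [480 301   6   6  26] [482.53846154 303.69230769] ((482.50006103515625, 303.5000305175781), (5.656853675842285, 4.242640495300293), 45.0)
```

View pics/crop.png

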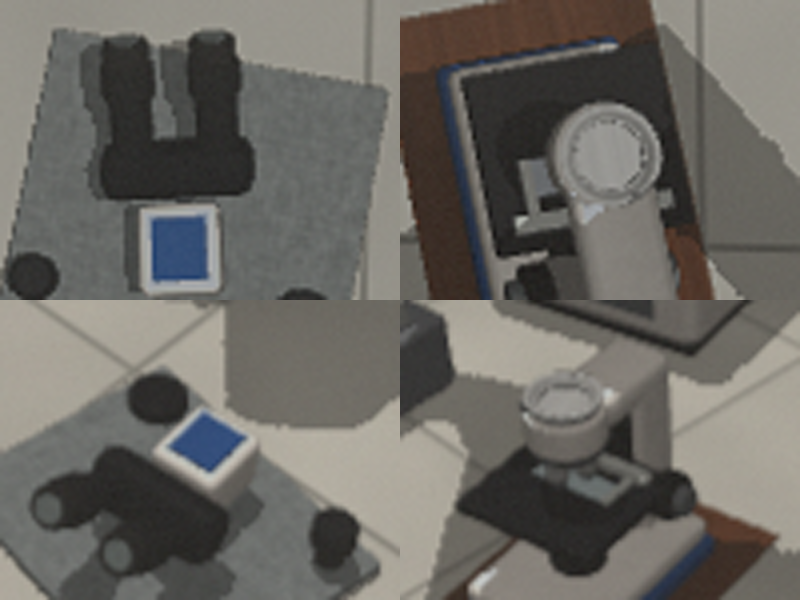

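The crops show the head yawed only slightly from +x. The mount ring's rim is centred at about top (421.5,253.8) and scene (296,119.5). The stage's left edge suggests the stand is yawed about 10°. Next: rough triangulation, then wrist views.

```bash
python3 - <<'E'
from h import *
t=np.load('pics/top0.npz');s=np.load('pics/scene0.npz')
print('blue',tri(t,(274.06,246.99),s,(381.39,215.14)))
print('ring',tri(t,(421.5,253.8),s,(296,119.5)))
c=lambda x,y:(x/4+230,y/4+185)
L=plane(t,*c(127,42),.113);R=plane(t,*c(211,38),.113);print('eyes',L,R,np.degrees(np.arctan2(*(L-R)[:2]))*-1)
c=lambda x,y:((x-400)/4+370,y/4+215)
A=plane(t,*c(462,80),.132);B=plane(t,*c(497,255),.132);print('stage edge',A,B,np.degrees(np.arctan2((A-B)[1],(A-B)[0])))
A=plane(t,*c(400+10+0,0),0)
E
```

```text
blue (array([0.46029586, 0.18490123, 0.07720191]), np.float64(0.0005269988124407912))
ring (array([ 0.44439582, -0.20806327,  0.22063767]), np.float64(0.0001181467133001661))
eyes [0.60377985 0.22265105 0.113     ] [0.60812823 0.1629649  0.113     ] 4.166874435324725
stage edge [ 0.49802276 -0.12774514  0.132     ] [ 0.37795779 -0.15223369  0.132     ] 11.527972580925608
```

The head's grasp axis is near (0.460, 0.185) with yaw about 4°, and the mount is near (0.444, -0.208) with yaw about 11.5°. I'll go above the mount first for a wrist view.

>>> {"fn": "arm_command", "kwargs": {"travel": [[0.03,0.08,0.16],[0.312,0.804,0.32],[0.312,0.804,0.32],[0.312,0.804,0.32],[0.312,0.804,0.32],[0.312,0.804,0.32],[0.312,0.804,0.32],[0.312,0.804,0.32],[0.312,0.804,0.32],[0.312,0.804,0.32],[0.312,0.804,0.32],[0.312,0.804,0.32]], "delta_rot": [[0,0,0],[0,0,-0.15],[0,0,-0.15],[0,0,-0.15],[0,0,-0.15],[0,0,-0.15],[0,0,-0.15],[0,0,-0.15],[0,0,-0.15],[0,0,-0.15],[0,0,-0.15],[0,0,-0.15]], "grip": 1}}

```text
time_s: 1.65
tcp_pos: [0.4436, -0.2093, 0.4052]
eef_rot: [180.0, -0.0, -168.3]
contact_force: [0.2, -0.3, -0.1]
gripper_width: 0.0878
gripper_force: 0.0
```

```bash
cat >> h.py <<'E'
from scipy.spatial.transform import Rotation as Ro
def wcap(f):
    s=r.get_state(); T=np.eye(4); T[:3,:3]=Ro.from_euler('xyz',s['eef_rot'],degrees=True).as_matrix(); T[:3,3]=s['tcp_pos']
    d=dict(viewer.capture('wrist')); C=T@np.array(d['mount']); d['R']=C[:3,:3].T; d['t']=-C[:3,:3].T@C[:3,3]
    cv2.imwrite(f'pics/{f}.png',d['img'][:,:,::-1]); np.savez(f'pics/{f}.npz',**{k:np.array(v) for k,v in d.items()})
    print(f,s['time_s'],s['tcp_pos'].round(4),s['eef_rot'].round(2),'cam',C[:3,3].round(3)); return d
E
python3 -c "
from h import *
d=wcap('m1');print(proj(d,[.444,-.208,.221]))"
```

```text
m1 1.65 [ 0.4436 -0.2093  0.4052] [ 1.7999e+02 -4.0000e-02 -1.6833e+02] cam [ 0.379 -0.223  0.544]
[324.76777857 185.43696889]
```

View pics/m1.png

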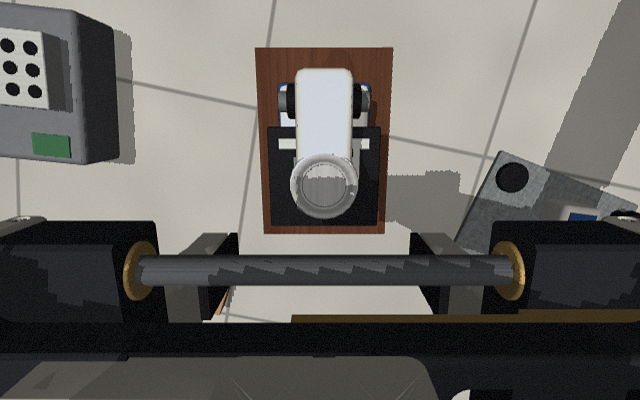

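The wrist view shows the ring at about (324,186), with the limb and the stage edges nearly parallel to the image columns. So the stand's yaw is close to the tool's 11.7°. I'll take a second view shifted towards the head.

>>> {"fn": "arm_command", "kwargs": {"travel": [[0.04,0.12,0],[0.06,0.24,0],[0.06,0.24,0],[0.06,0.24,0]], "delta_rot": [[0,0,0],[0,0,0],[0,0,0],[0,0,0]]}}

```text
time_s: 2.2
tcp_pos: [0.4739, -0.0886, 0.4055]
eef_rot: [-180.0, -0.0, -168.2]
contact_force: [-0.9, 0.2, 1.5]
gripper_width: 0.0876
gripper_force: 0.0
```

```bash
python3 - <<'E'
from h import *
wcap('m2')
a=np.load('pics/m1.npz');b=np.load('pics/m2.npz');print(a['camera_matrix'])
o=[]
for d,f in((a,'m1'),(b,'m2')):
    u,v=proj(d,[.444,-.208,.224]).astype(int);print(u,v)
    x0,y0=u-50,v-50
    g=cv2.cvtColor(d['img'],cv2.COLOR_RGB2GRAY)[y0:y0+100,x0:x0+100]
    c=cv2.HoughCircles(cv2.resize(g,None,fx=4,fy=4,interpolation=cv2.INTER_CUBIC),cv2.HOUGH_GRADIENT_ALT,1.5,10,param1=150,param2=.6,minRadius=60,maxRadius=170)
    im=cv2.resize(d['img'][y0:y0+100,x0:x0+100,::-1],None,fx=4,fy=4,interpolation=cv2.INTER_CUBIC)
    for x,y,R in (c[0] if c is not None else []):
        p=((x+.5)/4-.5+x0,(y+.5)/4-.5+y0); w=plane(d,*p,.224); print(f,np.round(p,2),round(float(R)/4,2),w[:2].round(4)); cv2.circle(im,(int(x),int(y)),int(R),(0,0,255),1)
    o.append(im)
cv2.imwrite('pics/mc.png',np.hstack(o))
E
```

```text
m2 2.2 [ 0.4739 -0.0886  0.4055] [-1.7999e+02 -1.0000e-02 -1.6821e+02] cam [ 0.41  -0.102  0.545]
[[329.28031691   0.         323.53602365]
 [  0.         329.28031691 200.88160886]
 [  0.           0.           1.        ]]
324 186
m1 [324.25 183.62] 22.31 [ 0.4417 -0.209 ]
m1 [324.25 183.62] 34.41 [ 0.4417 -0.209 ]
m1 [324.25 183.62] 25.36 [ 0.4417 -0.209 ]
207 129
m2 [207.62 128.88] 23.93 [ 0.443 -0.208]
m2 [207.62 128.88] 35.11 [ 0.443 -0.208]
m2 [207.62 128.88] 31.64 [ 0.443 -0.208]
```

View pics/mc.png

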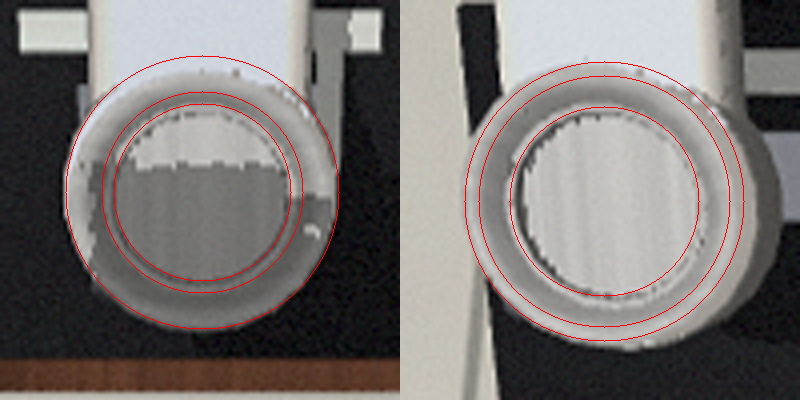

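Both crops show the rim clearly. Its centre is at about (203,199) in the left crop and (204,200) in the right. The floor disc is at about (203.5,197.5) and (610,204). The Hough circle in the left crop sits slightly high, so I'll use my own readings and cross-check with two-view triangulation. I'll also get the yaw from the stage and limb edges.

```bash
python3 - <<'E'
from h import *
a=np.load('pics/m1.npz');b=np.load('pics/m2.npz')
P=lambda x,y,u,v:((x+.5)/4-.5+u-50,(y+.5)/4-.5+v-50)
for n,p,q in(('rim',(203,199),(204,200)),('floor',(203.5,197.5),(210,204))):
    A=P(*p,324,186);B=P(*q,207,129);z=.224 if n=='rim' else .217
    print(n,tri(a,A,b,B),plane(a,*A,z),plane(b,*B,z))
# yaw from stage/limb long edges by line segments in m1, m2
for d,n in((a,'m1'),(b,'m2')):
    g=cv2.cvtColor(d['img'],cv2.COLOR_RGB2GRAY)[:232]
    for l in cv2.createLineSegmentDetector().detect(g)[0][:,0]:
        L=np.hypot(l[2]-l[0],l[3]-l[1])
        if L<50: continue
        for z in(.132,.0):
            A,B=plane(d,*l[:2],z),plane(d,*l[2:],z)
            if np.hypot(*(((A+B)/2)[:2]-[.42,-.21]))<.13: print(n,l.round(0),z,A[:2].round(3),B[:2].round(3),round(np.degrees(np.arctan2(*(B-A)[1::-1]))%180,1))
E
```

```text
rim (array([ 0.44321779, -0.20839975,  0.22311321]), np.float64(0.0007611998863109961)) [ 0.44341624 -0.20852932  0.224     ] [ 0.44275638 -0.2079902   0.224     ]
floor (array([ 0.44401766, -0.20823582,  0.21867102]), np.float64(0.00012861844972981038)) [ 0.44441414 -0.20817749  0.217     ] [ 0.44413154 -0.20876103  0.217     ]
m1 [393.  47. 384. 231.] 0.132 [ 0.286 -0.16 ] [ 0.506 -0.115] 11.6
m1 [393.  47. 384. 231.] 0.0 [ 0.256 -0.14 ] [ 0.546 -0.081] 11.6
m1 [263. 231. 254.  49.] 0.132 [ 0.538 -0.271] [ 0.321 -0.316] 11.7
m1 [263. 231. 254.  49.] 0.0 [ 0.589 -0.287] [ 0.302 -0.347] 11.7
m1 [349. 161. 352.  73.] 0.132 [ 0.425 -0.181] [ 0.323 -0.2  ] 10.6
m1 [349. 161. 352.  73.] 0.0 [ 0.439 -0.167] [ 0.306 -0.192] 10.6
m1 [254.  47. 392.  47.] 0.132 [ 0.319 -0.317] [ 0.286 -0.161] 101.7
m1 [237. 231. 255. 114.] 0.132 [ 0.545 -0.305] [ 0.393 -0.305] 180.0
m1 [257. 127. 241. 231.] 0.132 [ 0.407 -0.3  ] [ 0.544 -0.3  ] 0.1
m1 [374. 225. 272. 225.] 0.132 [ 0.501 -0.129] [ 0.528 -0.261] 101.7
m1 [270. 224. 266. 127.] 0.132 [ 0.527 -0.264] [ 0.405 -0.289] 11.8
m1 [270. 224. 266. 127.] 
[... 218 characters left out ...]
4 ] [ 0.547 -0.081] 11.6
m2 [318. 203. 197. 203.] 0.132 [ 0.517 -0.087] [ 0.549 -0.241] 101.7
m2 [289.  82. 291. 177.] 0.132 [ 0.379 -0.151] [ 0.49  -0.127] 11.7
m2 [289.  82. 291. 177.] 0.0 [ 0.369 -0.166] [ 0.516 -0.136] 11.7
m2 [291. 185. 193. 185.] 0.132 [ 0.501 -0.126] [ 0.526 -0.248] 101.8
m2 [291. 185. 193. 185.] 0.0 [ 0.53  -0.134] [ 0.563 -0.295] 101.8
m2 [223.   6. 318.   7.] 0.132 [ 0.315 -0.237] [ 0.294 -0.133] 101.4
m2 [239. 108. 232.   9.] 0.132 [ 0.421 -0.204] [ 0.316 -0.228] 12.5
m2 [239. 108. 232.   9.] 0.0 [ 0.425 -0.237] [ 0.286 -0.268] 12.5
m2 [294. 177. 292.  88.] 0.132 [ 0.49  -0.124] [ 0.385 -0.145] 11.8
m2 [294. 177. 292.  88.] 0.0 [ 0.515 -0.131] [ 0.377 -0.159] 11.8
```

>>> {"fn": "arm_command", "kwargs": {"travel": [[0.0,0.12,0],[-0.02,0.24,-0.05],[-0.03,0.36,-0.15],[-0.03,0.48,-0.25],[-0.03,0.55,-0.3],[-0.03,0.55,-0.3],[-0.03,0.55,-0.3]], "delta_rot": [[0,0,0],[0,0,-0.05],[0,0,-0.085],[0,0,-0.085],[0,0,-0.085],[0,0,-0.085],[0,0,-0.085]]}}

```text
time_s: 3.12
tcp_pos: [0.4593, 0.1858, 0.2552]
eef_rot: [-179.9, -0.1, -175.9]
contact_force: [0.4, -0.4, 0.5]
gripper_width: 0.0874
gripper_force: 0.0
```

```bash
python3 -c "
from h import *
d=wcap('h1');print(proj(d,[.46,.185,.077]))"
```

```text
h1 3.125 [0.4593 0.1858 0.2552] [-1.7993e+02 -6.0000e-02 -1.7591e+02] cam [0.394 0.181 0.394]
[322.97344016 186.64843588]
```

View pics/h1.png

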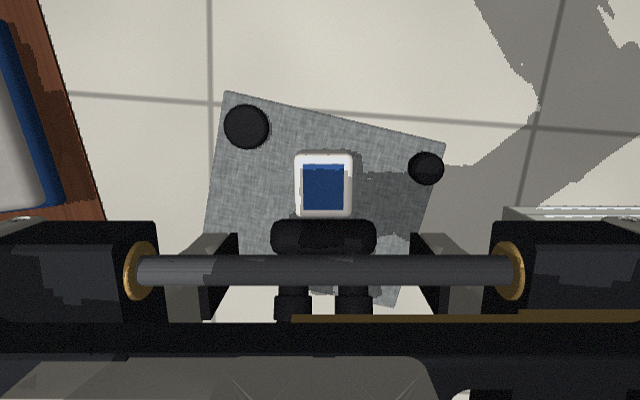

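In the wrist view the white top is at about (323,185). The blue plate's edges are parallel to the image, so the head's yaw is about 4°. The dust cap (246,126) and the spare eyepiece (426,168) are clear of the fingers. I'll take a second view, then measure.

>>> {"fn": "arm_command", "kwargs": {"travel": [[0.04,0.12,-0.02],[0.04,0.12,-0.02],[0.04,0.12,-0.02]], "delta_rot": [[0,0,0],[0,0,0],[0,0,0]]}}

```text
time_s: 3.55
tcp_pos: [0.4796, 0.2455, 0.2464]
eef_rot: [180.0, 0.0, -176.0]
contact_force: [-0.3, 0.2, 1.0]
gripper_width: 0.0875
gripper_force: 0.0
```

```bash
python3 - <<'E'
from h import *
wcap('h2')
a=np.load('pics/h1.npz');b=np.load('pics/h2.npz');Q=[]
for d in(a,b):
    im=d['img'].astype(int);u,v=proj(d,[.46,.185,.077]);print(u,v)
    m=((im[...,2]-im[...,0]>25)&(im[...,2]>60)).astype(np.uint8)
    k,l,st,c=cv2.connectedComponentsWithStats(m)
    i=min((i for i in range(1,k) if st[i,4]>300),key=lambda i:np.hypot(*(c[i]-[u,v])))
    pts=np.argwhere(l==i)[:,::-1].astype(np.float32)
    q=cv2.boxPoints(cv2.minAreaRect(pts)); print('blue',st[i],c[i]);Q.append(c[i])
    W=np.array([plane(d,*p,.077)[:2] for p in pts]).astype(np.float32)*1000
    print('blue rect mm',cv2.minAreaRect(W), W.mean(0))
    w=(im.min(-1)>140)&(im.max(-1)-im.min(-1)<40);w|=l==i
    # top outline rows/cols through blue centre
    cu,cv_=c[i].astype(int)
    print('row',im[cv_,cu-45:cu+46].mean(-1).astype(int).tolist());print('col',im[cv_-50:cv_+50,cu].mean(-1).astype(int).tolist(),cu,cv_)
print(tri(a,Q[0],b,Q[1]))
E
```

```text
h2 3.55 [0.4796 0.2455 0.2464] [ 1.7997e+02  5.0000e-02 -1.7596e+02] cam [0.414 0.241 0.386]
322.9734401572092 186.64843588271174
blue [ 302  164   42   46 1882] [322.91339001 186.40648247]
blue rect mm ((460.2486267089844, 184.85040283203125), (45.465667724609375, 40.017242431640625), 4.508407115936279) [459.89688 184.9326 ]
row [126, 126, 129, 121, 122, 119, 118, 121, 128, 129, 129, 124, 115, 125, 125, 124, 103, 155, 217, 218, 220, 227, 231, 166, 166, 173, 62, 59, 55, 62, 63, 58, 59, 55, 58, 59, 60, 59, 54, 61, 59, 62, 61, 65, 64, 63, 56, 61, 58, 60, 57, 64, 61, 62, 59, 63, 60, 63, 58, 62, 59, 64, 63, 60, 60, 52, 73, 167, 163, 164, 158, 148, 145, 138, 134, 100, 84, 92, 85, 83, 77, 81, 82, 85, 76, 86, 86, 84, 91, 86, 82]
col [128, 129, 122, 125, 124, 124, 123, 134, 132, 130, 134, 134, 103, 87, 96, 101, 97, 124, 163, 206, 219, 222, 225, 225, 224, 225, 227, 205, 136, 93, 95, 99, 77, 56, 58, 64, 58, 64, 64, 58, 60, 63, 59, 58, 60, 56, 62, 58, 58, 62, 63, 56, 63, 61, 57, 64, 65, 56, 55, 62, 62, 62, 58, 62, 64, 59, 58, 59, 62, 58, 59, 61, 53, 73, 138, 160, 154, 146, 140, 133, 109, 83, 55
[... 620 characters left out ...]
02, 105, 103, 101, 97, 167, 239, 234, 233, 231, 223, 217, 206, 188, 145, 103, 80, 79, 80, 86, 81, 87, 84, 94, 96, 91, 93, 95]
col [123, 132, 138, 129, 128, 134, 138, 142, 144, 141, 139, 136, 137, 135, 113, 111, 147, 199, 222, 228, 230, 232, 231, 233, 234, 237, 202, 127, 101, 102, 103, 104, 104, 103, 104, 99, 104, 101, 105, 106, 105, 103, 106, 100, 104, 100, 105, 103, 105, 106, 103, 105, 100, 104, 103, 101, 99, 98, 103, 101, 103, 102, 104, 103, 101, 100, 102, 100, 101, 106, 102, 103, 104, 102, 100, 148, 225, 235, 232, 230, 224, 216, 205, 139, 78, 85, 53, 9, 26, 10, 27, 20, 27, 30, 21, 26, 26, 29, 31, 33] 260 162
(array([0.45984276, 0.18490661, 0.07691421]), np.float64(0.00012874289588547097))
```

The head origin is at (0.460, 0.185), its top is at z 0.077 (agreeing with 12 + 65 mm), and its yaw is about 4.2°. I'll grasp about 8 mm ahead of the axis, nearer the centre of mass.

>>> {"fn": "arm_command", "kwargs": {"travel": [[-0.023,-0.12,0],[-0.023,-0.12,-0.1],[-0.023,-0.12,-0.232],[-0.023,-0.12,-0.232],[-0.023,-0.12,-0.232]], "delta_rot": [[0,0,0.002],[0,0,0.002],[0,0,0.002],[0,0,0.002],[0,0,0.002]]}}

```text
time_s: 4.22
tcp_pos: [0.4685, 0.1866, 0.1316]
eef_rot: [180.0, 0.1, -175.7]
contact_force: [0.7, 0.3, 0.3]
gripper_width: 0.0881
gripper_force: 0.0
```

>>> {"fn": "arm_command", "kwargs": {"travel": [[0,0,-0.03],[0,0,-0.06],[0,0,-0.09],[0,0,-0.12],[0,0,-0.14],[0,0,-0.147],[0,0,-0.147],[0,0,-0.147]], "delta_rot": [[0,0,0],[0,0,0],[0,0,0],[0,0,0],[0,0,0],[0,0,0],[0,0,0],[0,0,0]]}}

```text
time_s: 5.22
tcp_pos: [0.4677, 0.1868, 0.0564]
eef_rot: [180.0, 0.0, -175.7]
contact_force: [0.4, -0.0, 0.2]
gripper_width: 0.0873
gripper_force: 0.0
```

>>> {"fn": "arm_command", "kwargs": {"travel": [[0,-0.0025,0],[0,-0.0025,0],[0,-0.0025,0],[0,-0.0025,0],[0,-0.0025,0],[0,-0.0025,0],[0,-0.0025,0],[0,-0.0025,0]], "delta_rot": [[0,0,0],[0,0,0],[0,0,0],[0,0,0],[0,0,0],[0,0,0],[0,0,0],[0,0,0]], "grip": 0, "newtons": 50}}

```text
time_s: 6.22
tcp_pos: [0.4676, 0.1854, 0.0562]
eef_rot: [180.0, 0.0, -175.7]
contact_force: [-0.5, 0.6, 3.1]
gripper_width: 0.0601
gripper_force: 50.0
```

>>> {"fn": "arm_command", "kwargs": {"travel": [[0,0,0.01],[0,0,0.03],[0,0,0.06],[0,0,0.1],[0,0,0.15],[0,0,0.2],[0,0,0.25],[0,0,0.3],[0,0,0.35],[0,0,0.4],[0,0,0.44],[0,0,0.47],[0,0,0.49],[0,0,0.49],[0,0,0.49],[0,0,0.49]], "delta_rot": [[0,0,0],[0,0,0],[0,0,0],[0,0,0],[0,0,0],[0,0,0],[0,0,0],[0,0,0],[0,0,0],[0,0,0],[0,0,0],[0,0,0],[0,0,0],[0,0,0],[0,0,0],[0,0,0]]}}

```text
time_s: 8.22
tcp_pos: [0.4672, 0.1851, 0.3003]
eef_rot: [-180.0, -0.1, -175.7]
contact_force: [0.2, 0.4, -6.1]
gripper_width: 0.0598
gripper_force: 50.0
```

```bash
python3 - <<'E'
from h import *
d=wcap('g1');s=r.get_state();print(s['contact_force'],s['moment'],s['gripper_width'])
w=cap('top','top1'); 
im=d['img'].astype(int);m=((im[...,2]-im[...,0]>25)&(im[...,2]>60)).astype(np.uint8)
k,l,st,c=cv2.connectedComponentsWithStats(m)
for i in range(1,k):
    if st[i,4]>200: print(st[i],c[i])
e=cap('scene','scene1')
t=cv2.imread('pics/scene1.png');cv2.imwrite('pics/g1c.png',np.hstack([cv2.resize(t[60:260,280:480],(400,400)),cv2.imread('pics/g1.png')[:,120:520]]))
E
```

```text
g1 8.225 [0.4672 0.1851 0.3003] [-1.7995e+02 -7.0000e-02 -1.7572e+02] cam [0.402 0.18  0.44 ]
[ 0.75578497  0.6704452  -4.68814271] [-0.06240872 -0.00857396  0.00980493] 0.059390745591432086
[   0   19   85  182 1745] [ 51.80630372 109.81203438]
[ 271  216  107   39 4097] [323.5650476 234.8918721]
[ 274  285  100   29 2783] [323.37800934 299.43873518]
```

View pics/g1c.png

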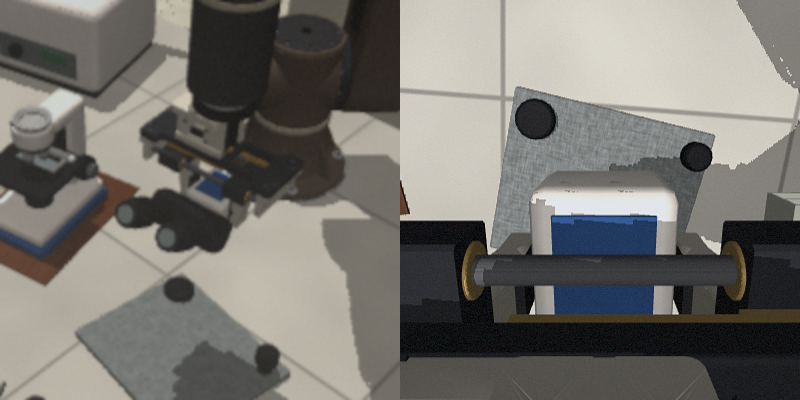

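The head is held upright and centred between the fingers, with the wrist force at about 6 N. I'll check the in-hand pose from the blue plate's rear edge (row 216), then carry it over.

```bash
python3 - <<'E'
from h import *
d=np.load('pics/g1.npz');im=d['img'].astype(int)
yaw=np.radians(4.28);f=np.array([np.cos(yaw),np.sin(yaw),0]);l=np.array([-f[1],f[0],0])
H=np.array([.4672,.1851,.3003])-.0076*f-[0,0,.0442]; up=np.array([0,0,1])
for x,y in((-23,-20),(-23,20),(-12,-20),(-12,20)): print(x,y,proj(d,H+f*x/1e3+l*y/1e3+up*.065))
m=((im[...,2]-im[...,0]>25)&(im[...,2]>60))
for v in (214,215,216,217,218,225,235,245): q=np.flatnonzero(m[v,200:450])+200; print(v,len(q),q.min() if len(q) else 0,q.max() if len(q) else 0)
E
```

```text
-23 -20 [269.96124795 213.65866227]
-23 20 [376.69605348 213.68832065]
-12 -20 [271.11605642 241.21357589]
-12 20 [375.5567432  241.25468049]
214 0 0 0
215 0 0 0
216 106 271 376
217 107 271 377
218 107 271 377
225 106 271 376
235 105 272 376
245 104 272 375
```

>>> {"fn": "arm_command", "kwargs": {"travel": [[0,-0.02,0.02],[0,-0.06,0.04],[0,-0.12,0.04],[0,-0.2,0.04],[-0.01,-0.28,0.04],[-0.01,-0.36,0.04],[-0.02,-0.44,0.04],[-0.02,-0.52,0.04],[-0.03,-0.6,0.04],[-0.03,-0.67,0.04],[-0.0326,-0.73,0.04],[-0.0326,-0.765,0.04],[-0.0326,-0.784,0.04],[-0.0326,-0.784,0.04],[-0.0326,-0.784,0.04],[-0.0326,-0.784,0.04]], "delta_rot": [[0,0,0],[0,0,0.01],[0,0,0.02],[0,0,0.03],[0,0,0.04],[0,0,0.05],[0,0,0.06],[0,0,0.07],[0,0,0.08],[0,0,0.082],[0,0,0.082],[0,0,0.082],[0,0,0.082],[0,0,0.082],[0,0,0.082],[0,0,0.082]]}}

```text
time_s: 10.38
tcp_pos: [0.4512, -0.2062, 0.3212]
eef_rot: [-180.0, 0.0, -168.3]
contact_force: [-0.1, -0.2, -5.5]
gripper_width: 0.0596
gripper_force: 50.0
```

The in-hand pose matches the prediction to within 1 mm. Lowering to just above the rim.

>>> {"fn": "arm_command", "kwargs": {"travel": [[-0.001,-0.0012,-0.02],[-0.001,-0.0012,-0.04],[-0.001,-0.0012,-0.06],[-0.001,-0.0012,-0.08],[-0.001,-0.0012,-0.09],[-0.001,-0.0012,-0.1],[-0.001,-0.0012,-0.104],[-0.001,-0.0012,-0.104],[-0.001,-0.0012,-0.104]], "delta_rot": [[0,0,0],[0,0,0],[0,0,0],[0,0,0],[0,0,0],[0,0,0],[0,0,0],[0,0,0],[0,0,0]]}}

```text
time_s: 11.5
tcp_pos: [0.4508, -0.2073, 0.2693]
eef_rot: [-180.0, 0.0, -168.3]
contact_force: [-0.5, 0.4, -5.5]
gripper_width: 0.0591
gripper_force: 50.0
```

```bash
python3 - <<'E'
from h import *
s=r.get_state();print(s['tcp_pos'],s['eef_rot'],s['contact_force'],s['moment'])
t=cap('top','top2');e=cap('scene','scene2')
cv2.imwrite('pics/d1.png',np.hstack([cv2.resize(cv2.imread('pics/scene2.png')[60:180,230:350],(400,400),interpolation=cv2.INTER_CUBIC),cv2.resize(cv2.imread('pics/top2.png')[190:290,370:470],(400,400),interpolation=cv2.INTER_CUBIC)]))
E
```

```text
[ 0.45079697 -0.20734964  0.2693323 ] [-1.79989091e+02  2.26464192e-02 -1.68332049e+02] [-0.52739441  0.3971817  -5.54274117] [-0.00552457  0.04534345  0.02257527]
```

View pics/d1.png

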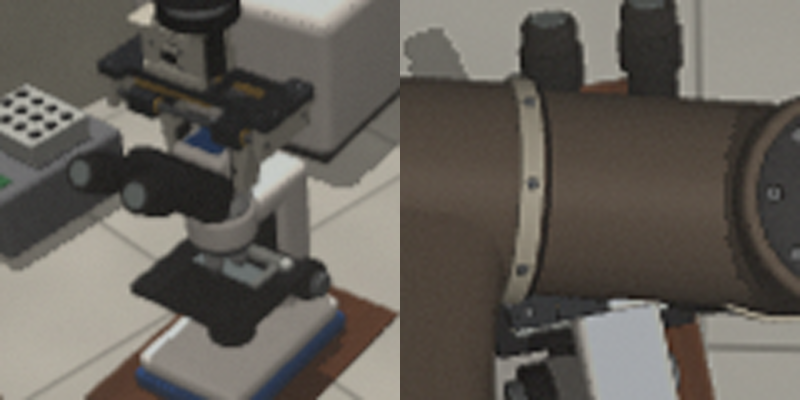

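The scene view shows the flange just over the ring, with the eyepieces forward over the stage. I'll lower it slowly.

>>> {"fn": "arm_command", "kwargs": {"travel": [[0,0,-0.002],[0,0,-0.004],[0,0,-0.006],[0,0,-0.008],[0,0,-0.01],[0,0,-0.012],[0,0,-0.012],[0,0,-0.012]], "delta_rot": [[0,0,0],[0,0,0],[0,0,0],[0,0,0],[0,0,0],[0,0,0],[0,0,0],[0,0,0]]}}

```text
time_s: 12.6
tcp_pos: [0.4507, -0.2073, 0.2631]
eef_rot: [-180.0, 0.0, -168.3]
contact_force: [0.7, -0.0, -5.2]
gripper_width: 0.0598
gripper_force: 50.0
```

>>> {"fn": "arm_command", "kwargs": {"travel": [[0,0,-0.001],[0,0,-0.002],[0,0,-0.003],[0,0,-0.004],[0,0,-0.005],[0,0,-0.006],[0,0,-0.006],[0,0,-0.006]], "delta_rot": [[0,0,0],[0,0,0],[0,0,0],[0,0,0],[0,0,0],[0,0,0],[0,0,0],[0,0,0]]}}

```text
time_s: 13.6
tcp_pos: [0.4507, -0.2073, 0.2601]
eef_rot: [180.0, -0.0, -168.3]
contact_force: [0.7, 0.4, -4.6]
gripper_width: 0.0596
gripper_force: 50.0
```

>>> {"fn": "arm_command", "kwargs": {"travel": [[0,0,-0.0005],[0,0,-0.001],[0,0,-0.0015],[0,0,-0.002],[0,0,-0.002],[0,0,-0.002]], "delta_rot": [[0,0,0],[0,0,0],[0,0,0],[0,0,0],[0,0,0],[0,0,0]]}}

```text
time_s: 14.35
tcp_pos: [0.4507, -0.2073, 0.2592]
eef_rot: [-180.0, 0.0, -168.3]
contact_force: [-2.2, 1.3, -3.2]
gripper_width: 0.0597
gripper_force: 50.0
```

>>> {"fn": "arm_command", "kwargs": {"travel": [[0,0,-0.0005],[0,0,-0.001],[0,0,-0.001],[0,0,-0.001]], "delta_rot": [[0,0,0],[0,0,0],[0,0,0],[0,0,0]]}}

```text
time_s: 14.85
tcp_pos: [0.4507, -0.2073, 0.2592]
eef_rot: [-180.0, 0.0, -168.3]
contact_force: [-3.7, 3.4, 5.5]
gripper_width: 0.0598
gripper_force: 50.0
```

```bash
python3 - <<'E'
from h import *
s=r.get_state();print(s['tcp_pos'],s['eef_rot'],s['contact_force'],s['moment'])
E
```

```text
[ 0.45068399 -0.20730384  0.25916662] [-1.79985889e+02  2.45371935e-02 -1.68322529e+02] [-3.66385075  3.41766007  5.47482343] [ 1.43714471  1.50068024 -0.02831771]
```

Vertical contact is at exactly the nominal seat height, since TCP 0.2592 minus 0.0442 is 0.215. There's some side load towards (-x,+y). I'll ease up, shift 0.7 mm that way, and press again.

>>> {"fn": "arm_command", "kwargs": {"travel": [[0,0,0.002],[-0.0007,0.0007,0.002],[-0.0014,0.0014,0.002],[-0.0014,0.0014,0.002],[-0.0014,0.0014,0.002]], "delta_rot": [[0,0,0],[0,0,0],[0,0,0],[0,0,0],[0,0,0]]}}

```text
time_s: 15.48
tcp_pos: [0.4499, -0.2065, 0.2593]
eef_rot: [180.0, -0.0, -168.3]
contact_force: [0.2, 0.0, -5.7]
gripper_width: 0.0596
gripper_force: 50.0
```

>>> {"fn": "arm_command", "kwargs": {"travel": [[0,0,-0.0005],[0,0,-0.001],[0,0,-0.0015],[0,0,-0.002],[0,0,-0.002],[0,0,-0.002],[0,0,-0.002]], "delta_rot": [[0,0,0],[0,0,0],[0,0,0],[0,0,0],[0,0,0],[0,0,0],[0,0,0]]}}

```text
time_s: 16.35
tcp_pos: [0.4499, -0.2066, 0.2592]
eef_rot: [-180.0, 0.0, -168.3]
contact_force: [-3.8, 3.8, 4.4]
gripper_width: 0.0601
gripper_force: 50.0
```

```bash
python3 - <<'E'
from h import *
s=r.get_state();print(s['tcp_pos'],s['eef_rot'],s['contact_force'],s['moment'])
E
```

```text
[ 0.44991609 -0.20658083  0.25920998] [-1.79990708e+02  2.52144745e-02 -1.68326946e+02] [-3.8427655   3.80369686  4.43093756] [ 1.41620529  1.47622747 -0.03001865]
```

The side load scales with the push whatever the lateral position, so it's arm compliance and friction rather than the wall. I'll raise the push to about 10 N net and hold it.

>>> {"fn": "arm_command", "kwargs": {"travel": [[0,0,-0.0003],[0,0,-0.0006],[0,0,-0.0006],[0,0,-0.0006],[0,0,-0.0006],[0,0,-0.0006]], "delta_rot": [[0,0,0],[0,0,0],[0,0,0],[0,0,0],[0,0,0],[0,0,0]]}}

```text
time_s: 17.1
tcp_pos: [0.4499, -0.2066, 0.2592]
eef_rot: [-180.0, 0.0, -168.3]
contact_force: [-5.1, 4.2, 7.2]
gripper_width: 0.0595
gripper_force: 50.0
```

>>> {"fn": "arm_command", "kwargs": {"travel": [[0,0,-0.0003],[0,0,-0.0005],[0,0,-0.0005],[0,0,-0.0005],[0,0,-0.0005],[0,0,-0.0005],[0,0,-0.0005],[0,0,-0.0005]], "delta_rot": [[0,0,0],[0,0,0],[0,0,0],[0,0,0],[0,0,0],[0,0,0],[0,0,0],[0,0,0]]}}

```text
time_s: 18.1
tcp_pos: [0.4499, -0.2066, 0.2592]
eef_rot: [-180.0, 0.0, -168.3]
contact_force: [-5.0, 5.2, 8.0]
gripper_width: 0.0596
gripper_force: 50.0
```

```bash
python3 - <<'E'
from h import *
s=r.get_state();print(s['tcp_pos'],s['eef_rot'],s['contact_force'],s['moment'])
cap('top','top3');e=cap('scene','scene3')
cv2.imwrite('pics/d2.png',np.hstack([cv2.resize(cv2.imread('pics/scene3.png')[80:160,250:330],(400,400),interpolation=cv2.INTER_CUBIC),cv2.resize(cv2.imread('pics/top3.png')[190:290,370:470],(400,400),interpolation=cv2.INTER_CUBIC)]))
E
```

```text
[ 0.44993437 -0.20657196  0.25917365] [-1.79979560e+02  4.04715616e-02 -1.68315741e+02] [-4.99033033  5.16755021  8.01342799] [ 1.92339248  2.01201836 -0.02010836]
```

View pics/d2.png

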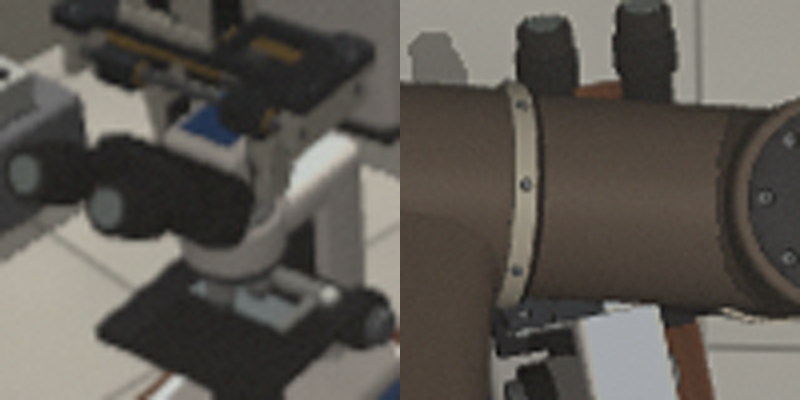

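The head sits in the ring with its eyepieces forward. I'll add a little more push and hold for over 2 s.

>>> {"fn": "arm_command", "kwargs": {"travel": [[0,0,-0.0003],[0,0,-0.0005],[0,0,-0.0005],[0,0,-0.0005],[0,0,-0.0005],[0,0,-0.0005],[0,0,-0.0005],[0,0,-0.0005],[0,0,-0.0005],[0,0,-0.0005],[0,0,-0.0005],[0,0,-0.0005],[0,0,-0.0005],[0,0,-0.0005],[0,0,-0.0005],[0,0,-0.0005],[0,0,-0.0005],[0,0,-0.0005],[0,0,-0.0005],[0,0,-0.0005]], "delta_rot": [[0,0,0],[0,0,0],[0,0,0],[0,0,0],[0,0,0],[0,0,0],[0,0,0],[0,0,0],[0,0,0],[0,0,0],[0,0,0],[0,0,0],[0,0,0],[0,0,0],[0,0,0],[0,0,0],[0,0,0],[0,0,0],[0,0,0],[0,0,0]]}}

```text
time_s: 20.7
tcp_pos: [0.4499, -0.2066, 0.2592]
eef_rot: [-180.0, 0.0, -168.3]
contact_force: [-6.6, 5.0, 10.8]
gripper_width: 0.0597
gripper_force: 50.0
```

>>> {"fn": "arm_command", "kwargs": {"travel": [[0,0,0],[0,0,0],[0,0,0],[0,0,0],[0,0,0],[0,0,0],[0,0,0],[0,0,0],[0,0,0],[0,0,0],[0,0,0],[0,0,0],[0,0,0],[0,0,0],[0,0,0],[0,0,0],[0,0,0],[0,0,0],[0,0,0],[0,0,0]], "delta_rot": [[0,0,0],[0,0,0],[0,0,0],[0,0,0],[0,0,0],[0,0,0],[0,0,0],[0,0,0],[0,0,0],[0,0,0],[0,0,0],[0,0,0],[0,0,0],[0,0,0],[0,0,0],[0,0,0],[0,0,0],[0,0,0],[0,0,0],[0,0,0]]}}

```text
time_s: 23.2
tcp_pos: [0.4499, -0.2066, 0.2592]
eef_rot: [-180.0, 0.1, -168.3]
contact_force: [-5.1, 5.8, 10.4]
gripper_width: 0.06
gripper_force: 50.0
```

Steady at about 10.5 N net push, so I'm handing it in.

```bash
python3 -c "
from h import *
print(close_job())"
```

```text
the job is handed in; nothing more can be done
None
```

The head is seated in the mount with its eyepieces forward, and the gripper is still holding it pressed at a steady push of about 10 N above its weight; the job is handed in, but no verdict came back.

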